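Line up capacitors by height in front of a cooling fan

TASK

Stand the four capacitors upright on the row of cork pads, one centred on each pad, in order of height with the shortest next to the drum fan and the tallest farthest from it, so that each one gets its share of the air. Set each one down gently without dropping or tipping any, and leave the fan and the solder reel where they stand.

Things in the scene. Friction and masses are not known exactly. Their poses are not given: they have to be found in the camera images.
- capacitor_a: black round capacitor can, grey disc and two brass terminals on top; 40 mm diameter, 80 mm tall plus 6 mm terminals. Loose, 0.07 to 0.25 kg, stands upright on the work surface. Origin at the centre of its underside, z up along its axis. Thickness does not follow height
- capacitor_b: black round capacitor can, grey disc and two brass terminals on top; 50 mm diameter, 60 mm tall plus 6 mm terminals. Loose, 0.07 to 0.25 kg, stands upright on the work surface. Origin at the centre of its underside, z up along its axis. Thickness does not follow height
- capacitor_c: black round capacitor can, grey disc and two brass terminals on top; 44 mm diameter, 42 mm tall plus 6 mm terminals. Loose, 0.07 to 0.25 kg, stands upright on the work surface. Origin at the centre of its underside, z up along its axis. Thickness does not follow height
- capacitor_d: black round capacitor can, grey disc and two brass terminals on top; 36 mm diameter, 100 mm tall plus 6 mm terminals. Loose, 0.07 to 0.25 kg, stands upright on the work surface. Origin at the centre of its underside, z up along its axis. Thickness does not follow height
- pad_p: round brown cork pad, 60 mm diameter, 3 mm thick, fixed on the 6 mm thick aluminium plate; one of four alike in a row about 90 mm apart (letters say nothing about their order in the row). Origin at the centre of its underside, z up; its top, where a capacitor stands, is 3 mm above the origin and 9 mm above the work surface
- pad_q: round brown cork pad, 60 mm diameter, 3 mm thick, fixed on the 6 mm thick aluminium plate; one of four alike in a row about 90 mm apart (letters say nothing about their order in the row). Origin at the centre of its underside, z up; its top, where a capacitor stands, is 3 mm above the origin and 9 mm above the work surface
- pad_r: round brown cork pad, 60 mm diameter, 3 mm thick, fixed on the 6 mm thick aluminium plate; one of four alike in a row about 90 mm apart (letters say nothing about their order in the row). Origin at the centre of its underside, z up; its top, where a capacitor stands, is 3 mm above the origin and 9 mm above the work surface
- pad_s: round brown cork pad, 60 mm diameter, 3 mm thick, fixed on the 6 mm thick aluminium plate; one of four alike in a row about 90 mm apart (letters say nothing about their order in the row). Origin at the centre of its underside, z up; its top, where a capacitor stands, is 3 mm above the origin and 9 mm above the work surface
- fan: white drum-shaped fan with black slots all round and a black grille with white spokes on top, 80 mm diameter, 96 mm tall, 0.8 kg, loose. Stands upright about 115 mm beyond the centre of the pad at one end of the row, sometimes the left end and sometimes the right. Origin at the centre of its underside, z up
- reel: solder wire reel standing on its flange, grey flanges 64 mm diameter and silvery winding, 50 mm tall, 0.5 kg, loose; it stands beyond the other end of the row. Not to be moved. Origin at the centre of its underside, z up

How it is judged:
At the end, for the whole second after the job is handed in: Each capacitor stands upright (within 0.06 rad) and at rest on a cork pad, its axis within 12 mm of the pad's centre, one to a pad; counted from the fan, the heights are 42, 60, 80 and 100 mm (capacitor_c, b, a, d); fan and reel are within 20 mm of where they started ((horizontal distance between capacitor_c and pad_p below 0.012 m or horizontal distance between capacitor_c and pad_q below 0.012 m or horizontal distance between capacitor_c and pad_r below 0.012 m or horizontal distance between capacitor_c and pad_s below 0.012 m) and horizontal distance between capacitor_c and fan between 0 and 0.16 m and angle between each of capacitor_c, capacitor_b, capacitor_a, capacitor_d's own z axis and vertical below 0.06 rad and height (world z) of capacitor_c between 0.006 and 0.012 m and linear speed of each of capacitor_c, capacitor_b, capacitor_a, capacitor_d below 0.02 m/s and angular speed of each of capacitor_c, capacitor_b, capacitor_a, capacitor_d below 0.2 rad/s and (horizontal distance between capacitor_b and pad_p below 0.012 m or horizontal distance between capacitor_b and pad_q below 0.012 m or horizontal distance between capacitor_b and pad_r below 0.012 m or horizontal distance between capacitor_b and pad_s below 0.012 m) and horizontal distance between capacitor_b and fan between 0.16 and 0.25 m and height (world z) of capacitor_b between 0.006 and 0.012 m and (horizontal distance between capacitor_a and pad_p below 0.012 m or horizontal distance between capacitor_a and pad_q below 0.012 m or horizontal distance between capacitor_a and pad_r below 0.012 m or horizontal distance between capacitor_a and pad_s below 0.012 m) and horizontal distance between capacitor_a and fan between 0.25 and 0.34 m and height (world z) of capacitor_a between 0.006 and 0.012 m and (horizontal distance between capacitor_d and pad_p below 0.012 m or horizontal distance between capacitor_d and pad_q below 0.012 m or horizontal distance between capacitor_d and pad_r below 0.012 m or horizontal distance between capacitor_d and pad_s below 0.012 m) and horizontal distance between capacitor_d and fan between 0.34 and 0.43 m and height (world z) of capacitor_d between 0.006 and 0.012 m and distance of each of fan, reel from where it was at the start of the episode below 0.02 m); the robot touches nothing.
It fails at once if a capacitor is tipped over (leans more than 0.6 rad) (angle between any of capacitor_a, capacitor_b, capacitor_c, capacitor_d's own z axis and vertical above 0.6 rad).
It fails at once if a capacitor is dropped (falls faster than 0.7 m/s, about 25 mm, out of the fingers) ((linear speed of capacitor_a above 0.7 m/s and contact force between the fingers and capacitor_a below 0.05 N) or (linear speed of capacitor_b above 0.7 m/s and contact force between the fingers and capacitor_b below 0.05 N) or (linear speed of capacitor_c above 0.7 m/s and contact force between the fingers and capacitor_c below 0.05 N) or (linear speed of capacitor_d above 0.7 m/s and contact force between the fingers and capacitor_d below 0.05 N)).
It fails at once if the fan or the reel is pushed more than 20 mm or tipped (distance of any of fan, reel from where it was at the start of the episode above 0.02 m or angle between any of fan, reel's own z axis and vertical above 0.3 rad).
It also fails if it takes over 96 s, if anything falls off the work surface, if the arm or the gripper's body presses on something with over 40 N, if the wrist force passes 120 N, or if a joint passes its speed limit or range.

ROBOT

A 6-joint arm with a two-finger parallel gripper is mounted at the origin on the work surface. World frame = base frame: x ahead of the robot, y to its left, z up, the work surface at z = 0. Lengths are in m, angles in rad, forces in N, time in s.
With the tool pointing down it reaches from about 0.35 to 0.875 m from the base axis. Payload 15.5 kg.
Tool frame: the origin (TCP) lies between the finger pads; the fingertips stand 25 mm ahead of it and the grasp point (between the pads) lies 6 mm ahead of it (manip.tcp_to_tips is the distance from the TCP to the fingertips, in m); z points along the fingers, y is the line along which they close (so a half turn about z gives the same grasp; the last joint's range is limited). The gripper opens to 85 mm and grips with 20 to 120 N. Pads are 22 mm wide; open, the fingers measure 114 mm over their backs; the gripper's body (76 mm by 85 mm) begins 54 mm behind the grasp point. The pads swing forward as they close: fully open they stand 13 mm farther back than shut.
Start: joints at [-1.315, 0.494, 1.345, -0, 1.302, -0.096], TCP at [0.215, -0.587, 0.256] pointing down, gripper open.
Joint ranges: [-2.91, 2.91], [-0.82, 2.16], [0.22, 2.67], [-1.22, 4.37], [0.12, 2.79], [-3.08, 3.08]. Speed limits (rad/s): [1.89, 1.89, 2.57, 3.01, 3.01, 3.01].

INTERFACE

Orientations are given as a unit quaternion [w, x, y, z].
In Python, from bench import manip gives the robot as it stands.
- The arm moves only by the tool play_rows, never from a script. Its argument "moves" is a list of rows, each an object with "hand": the finger opening in mm, from 0 to 85.4; "delta_pos": the shift along the tool's x, y, z in units of 50 mm (1.0 is 50 mm), a list of three; "twist": the turn about the tool's z in units of 5 degrees (1.0 is 5 degrees). In form: [{"hand": hand, "delta_pos": [dx, dy, dz], "twist": twist}, ...]. A call has 1 to 12 rows; each row shifts and turns the commanded pose from where the row before left it, along the tool's axes as they then stand; what a row does not reach is not made up. A row lasts 1/10 s, in which the tool goes at most 50 mm and 8.59 degrees, less where a joint would pass 70% of its speed; a pose out of reach is approached as far as the arm can. A call is refused whole if a number of a shift passes 1 or a number of a turn 1, either way. A call with a gripper value outside its range is refused whole. The fingers move at their own pace and stop on an object; the grip force is fixed at half the most. Time passes only in rows, so rows that do not move let the fingers close. It gives the time, the measured TCP pose, the force, the opening and the grip force at its end, in the units of the state.
- manip.read_state(): the state, without advancing time (a new reading comes with each control period).
- manip.snapshot(name): name is "scene" or "top"; returns a dict with "image" (400x640x3 uint8, red, green, blue), "mtx" (3x3 intrinsics, pixels), "dist" ([k1, k2, p1, p2, k3] as OpenCV has them; the pictures are not rectified), "rvec" (rotation vector, rad) and "tvec" (3), from world to camera coordinates, as OpenCV has them. Camera axes: x right, y down, z forward; pixel columns grow to the right and rows downward; lengths in m; the calibration is good to about 2 mm. A picture is of the moment at which its call begins. There is no depth.
- manip.finish_job(): hands the job in; it is judged then, once.
The state is a dict: "time_s": time; "joint_pos": joint angles; "joint_velocities": joint speeds; "joint_efforts": joint torques, N m; "tcp_pos": TCP position; "orientation": TCP orientation; "wrist_force": force on the tool from outside, world axes, zero at the start; "torque": the same for the moment, N m; "grip_width": finger opening in m; "grip_force": force on a finger pad.
Only numpy, scipy, OpenCV 4.12 (cv2) and the standard library are available. Lean on these libraries where they do the work, as an engineer would, in place of code of your own. Each camera call takes 0.05 s, during which the arm holds its last target. There are 200 camera calls.

## Working session

There is one attempt and no reset: what is moved stays moved. The work goes in short steps, Python scripts to look and compute and a tool call to move; the robot and the scene stay as the last step left them, time stands still between calls to the robot, and variables do not carry over. Pictures are saved under pics/ and viewed, at most 14 in all, crops included, and the job is handed in when it is done.

Besides the shell and the picture viewer there is one more tool, called after ">>>" by a JSON object that holds its "fn" and its "kwargs". play_rows: Moves the arm, as the interface text tells. Its arguments: {"type":"object","properties":{"moves":{"type":"array"}},"required":["moves"]}

```bash
mkdir -p pics; python3 - <<'E'
from bench import manip
import cv2,pickle
for n in("scene","top"):
    s=manip.snapshot(n); pickle.dump(s,open(n+".pkl","wb")); cv2.imwrite(f"pics/{n}0.png",s["image"][:,:,::-1])
    print(n,s["mtx"],s["dist"],s["rvec"],s["tvec"])
print(manip.read_state(),manip.tcp_to_tips)
E
```

```text
scene [[441.58802721   0.         317.55091931]
 [  0.         441.58802721 194.62946808]
 [  0.           0.           1.        ]] [-0.06114772  0.          0.          0.          0.        ] [ 1.24537246  2.30864668 -0.91061374] [ 0.26930019 -0.31392521  1.40148491]
top [[486.64986919   0.         324.50376851]
 [  0.         486.64986919 199.04307505]
 [  0.           0.           1.        ]] [-0.06555775  0.          0.          0.          0.        ] [ 2.19200552 -2.17022208  0.10171895] [1.20891335e-05 5.71966294e-01 1.05426169e+00]
{'time_s': 0.1, 'joint_pos': array([-1.31549697e+00,  4.94137944e-01,  1.34602377e+00, -9.46000350e-06,
        1.30249273e+00, -9.55415907e-02]), 'joint_velocities': array([ 0.00030705, -0.00180242, -0.00221149,  0.00047297,  0.00067534,
       -0.0005145 ]), 'joint_efforts': array([ 7.19193486e-03, -8.83579803e+01, -3.84562898e+01,  2.76907167e-04,
        5.12180733e-03, -1.68654663e-05]), 'tcp_pos': array([ 0.2147119 , -0.58667269,  0.25576474]), 'orientation': array([-5.28842235e-04,  9.84652886e-01,  1.74523385e-01, -4.69080949e-05]), 'wrist_force': array([0.6561384 , 0.68404379, 0.03988467]), 'torque': array([ 0.01236463, -0.01847607,  0.04279868]), 'grip_force': 0.0, 'grip_width': 0.0852767010319642} 0.025
```

View pics/top0.png

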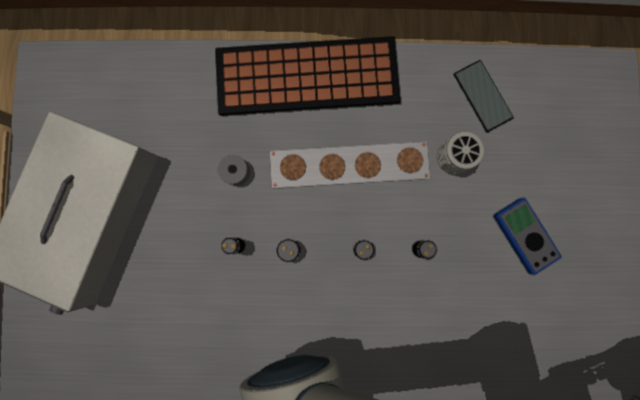

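View pics/scene0.png

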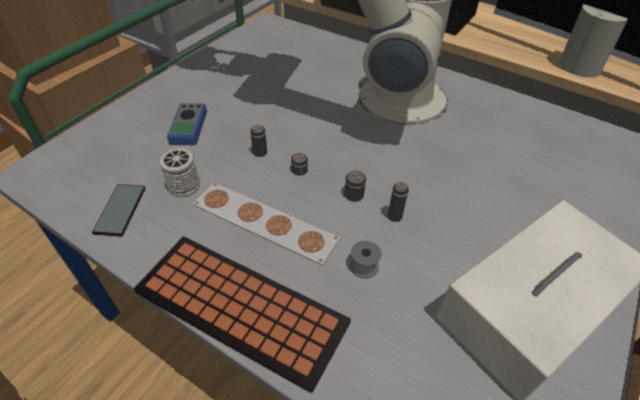

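The fan is right of the row (about 462,152) and the reel is left of it (233,170). The pads sit at v≈165, u≈293, 332, 368 and 410. From left to right in the top view, the capacitors are D (232,246), B (289,250), C (364,250) and A (427,249). Next I'll measure them.

```bash
cat > h.py <<'E'
import cv2,numpy as np
def cam(s):
    R=cv2.Rodrigues(np.array(s["rvec"],float))[0]; t=np.array(s["tvec"],float).ravel(); return R,t
def toplane(s,uv,z):
    R,t=cam(s); p=cv2.undistortPoints(np.array(uv,float).reshape(-1,1,2),s["mtx"],np.array(s["dist"])).reshape(-1,2)
    d=np.c_[p,np.ones(len(p))]@R; c=-R.T@t
    return (c+d*((z-c[2])/d[:,2])[:,None])[:,:2]
def pix(s,P): return cv2.projectPoints(np.array(P,float).reshape(-1,1,3),np.array(s["rvec"],float),np.array(s["tvec"],float),s["mtx"],np.array(s["dist"]))[0].reshape(-1,2)
def blobs(m,lo,hi):
    n,l,st,c=cv2.connectedComponentsWithStats(m.astype(np.uint8))
    return [(c[i].round(1),st[i].tolist()) for i in range(1,n) if lo<st[i,4]<hi]
E
python3 - <<'E'
from h import *
import pickle
for n in("top","scene"):
    s=pickle.load(open(n+".pkl","rb")); R,t=cam(s); print(n,"cam",-R.T@t)
    im=s["image"].astype(int); r,g,b=im[...,0],im[...,1],im[...,2]
    m=((r-b)>25)
    m=cv2.morphologyEx(m.astype(np.uint8),cv2.MORPH_CLOSE,np.ones((3,3)))
    for c,st in blobs(m,200,1000): print("pad?",c,st,toplane(s,[c],.009).round(4))
    dk=(im.max(2)<48)
    for c,st in blobs(dk,60,900): print("dark",c,st)
s=pickle.load(open("top.pkl","rb"))["image"]
cv2.imwrite("pics/c1.png",cv2.resize(np.vstack([s[228:272,215:305],s[228:272,350:440]])[:,:,::-1],None,fx=6,fy=6,interpolation=cv2.INTER_NEAREST)*1)
s=pickle.load(open("scene.pkl","rb"))["image"]
cv2.imwrite("pics/c2.png",cv2.resize(s[110:230,240:420,::-1],None,fx=4,fy=4,interpolation=cv2.INTER_NEAREST))
E
```

```text
top cam [0.47952986 0.01332764 1.09931189]
pad? [  3.7 163.9] [0, 123, 11, 98, 743] [[0.6475 0.7514]]
pad? [409.7 159.7] [397, 147, 26, 26, 510] [[ 0.665  -0.1872]]
pad? [367.3 164.6] [355, 152, 26, 26, 518] [[ 0.6526 -0.0906]]
pad? [292.4 166.8] [280, 154, 26, 26, 520] [[0.6457 0.0789]]
pad? [331.8 166.2] [319, 154, 26, 25, 517] [[ 0.648  -0.0102]]
dark [476.3 101.5] [454, 61, 59, 71, 225]
dark [161.2 166.4] [154, 159, 16, 16, 88]
dark [245.7 176.4] [234, 163, 20, 23, 138]
dark [ 56.  209.2] [43, 176, 30, 67, 169]
dark [141.9 208.4] [134, 203, 17, 13, 89]
dark [512.3 245.1] [494, 215, 37, 58, 105]
dark [534.  241.3] [525, 232, 19, 20, 293]
dark [242.6 246.1] [229, 238, 25, 16, 230]
dark [297.9 250. ] [291, 241, 13, 21, 79]
dark [418.9 249.2] [412, 241, 22, 18, 158]
dark [  0.5 305.2] [0, 284, 3, 52, 85]
scene cam [1.15101181 0.41553971 0.79858008]
pad? [322.9  10.3] [280, 0, 88, 27, 730] [[-0.3758 -0.5393]]
pad? [215.8 198.3] [204, 190, 25, 18, 344] [[ 0.6672 -0.1839]]
pad? [250.  211.4] [238, 202, 25, 19, 371] [[ 0.654  -0.0875]]
pad? [278.4 224.7] [266, 215, 26, 20, 405] [[ 0.6495 -0.007 ]]
pad? [310.9 241.1] [298, 231, 27, 21, 444] [[0.6475 0.0819]]
pad? [634.  379.6] [626, 354, 14, 46, 474] [[0.5889 0.7562]]
dark [344.5   5.5] [321, 0, 43, 17, 407]
dark [460.   14.2] [445, 0, 35, 34, 726]
dark [76.4 56. ] [19, 7, 148, 108, 423]
dark [392.7  78.5] [369, 56, 56, 36, 616]
dark [604.2 107.2] [591, 99, 29, 17, 86]
dark [628.3 120. ] [614, 109, 26, 23, 193]
dark [187.1 114.3] [181, 110, 13, 9, 83]
dark [258.8 146.2] [252, 136, 14, 20, 214]
dark [353.6 193.2] [345, 186, 19, 15, 190]
dark [120.7 221.8] [93, 189, 51, 47, 127]
dark [395.7 208. ] [388, 195, 17, 26, 298]
dark [ 99.2 294.2] [76, 269, 44, 51, 572]
dark [636.5 347.4] [633, 339, 7, 16, 87]
```

View pics/c1.png

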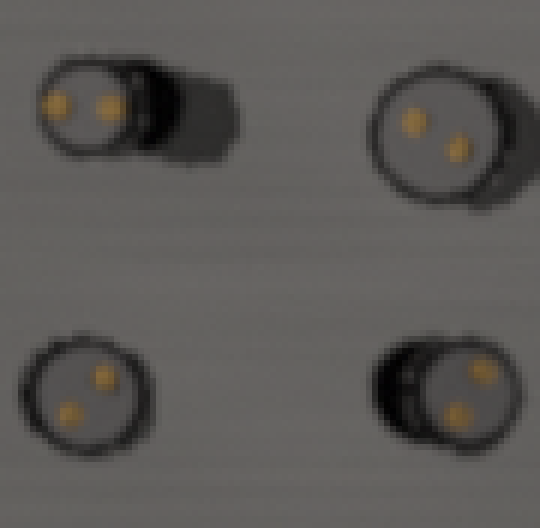

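View pics/c2.png

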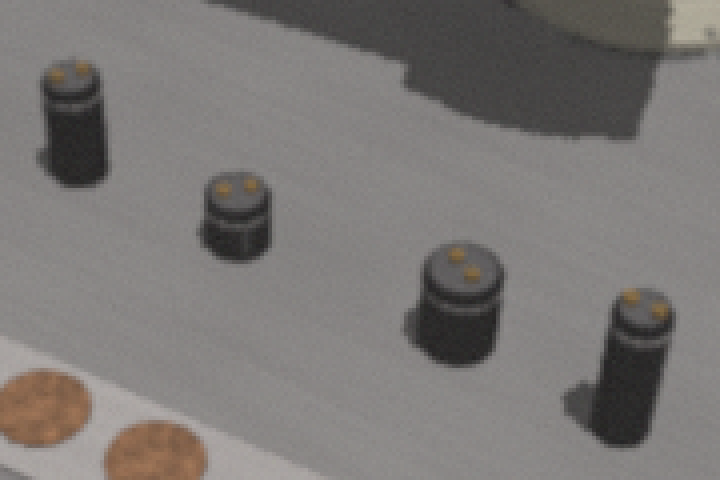

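The crops give clear disc and terminal midpoints. In the top view these are D (228.8,245.3), B (287.6,250.1), C (364.1,249.5) and A (427.9,249.3). In the scene view they are A (257.0,127.6), C (298.9,156.1), B (355.7,175.6) and D (401.0,185.6).

```bash
python3 - <<'E'
from h import *
import pickle
S={n:pickle.load(open(n+".pkl","rb")) for n in("top","scene")}
T=dict(D=(228.8,245.3,401,185.6,.1),B=(287.6,250.1,355.7,175.6,.06),C=(364.1,249.5,298.9,156.1,.042),A=(427.9,249.3,257,127.6,.08))
for k,v in T.items():
    print(k,toplane(S["top"],[v[:2]],v[4]+.002).round(4),toplane(S["scene"],[v[2:4]],v[4]+.005).round(4))
# expected silhouettes check: refine pads/caps by average
E
```

```text
D [[0.4684 0.2009]] [[0.4701 0.2037]]
B [[0.4592 0.0832]] [[0.4608 0.0862]]
C [[ 0.4617 -0.0808]] [[ 0.4623 -0.0782]]
A [[ 0.4638 -0.2111]] [[ 0.466  -0.2072]]
```

>>> {"fn": "play_rows", "kwargs": {"moves": [{"hand": 85, "delta_pos": [0, 0, 0], "twist": -1}, {"hand": 85, "delta_pos": [0, 0, 0], "twist": -1}, {"hand": 85, "delta_pos": [0, 0, 0], "twist": -1}, {"hand": 85, "delta_pos": [0, 0, 0], "twist": -1}, {"hand": 85, "delta_pos": [0, 0, 0], "twist": -1}, {"hand": 85, "delta_pos": [0, 0, 0], "twist": -1}, {"hand": 85, "delta_pos": [0, 0, 0], "twist": -1}, {"hand": 85, "delta_pos": [0, 0, 0], "twist": -1}, {"hand": 85, "delta_pos": [0, 0, 0], "twist": -1}, {"hand": 85, "delta_pos": [0, 0, 0], "twist": -1}, {"hand": 85, "delta_pos": [0, 0, 0], "twist": -1}, {"hand": 85, "delta_pos": [0, 0, 0], "twist": -1}]}}

```text
time_s: 1.3
tcp_pos: [0.2147, -0.5867, 0.2559]
orientation: [-0.0, 0.764, 0.645, 0.0]
wrist_force: [-0.6, 0.3, -0.4]
grip_width: 0.085
grip_force: 0.0
```

>>> {"fn": "play_rows", "kwargs": {"moves": [{"hand": 85, "delta_pos": [0, 0, 0], "twist": -1}, {"hand": 85, "delta_pos": [0, 0, 0], "twist": -1}, {"hand": 85, "delta_pos": [0, 0, 0], "twist": 0}, {"hand": 85, "delta_pos": [0, 0, 0], "twist": 0}, {"hand": 85, "delta_pos": [0, 0, 0], "twist": 0}]}}

```text
time_s: 1.8
tcp_pos: [0.2148, -0.5869, 0.2562]
orientation: [-0.0, 0.707, 0.707, 0.0]
wrist_force: [0.0, -1.1, -0.2]
grip_width: 0.0851
grip_force: 0.0
```

>>> {"fn": "play_rows", "kwargs": {"moves": [{"hand": 85, "delta_pos": [0.845, 0.412, 0], "twist": 0}, {"hand": 85, "delta_pos": [0.845, 0.412, 0], "twist": 0}, {"hand": 85, "delta_pos": [0.845, 0.412, 0], "twist": 0}, {"hand": 85, "delta_pos": [0.845, 0.412, 0], "twist": 0}, {"hand": 85, "delta_pos": [0.845, 0.412, 0], "twist": 0}, {"hand": 85, "delta_pos": [0.845, 0.412, 0], "twist": 0}, {"hand": 85, "delta_pos": [0.845, 0.412, 0], "twist": 0}, {"hand": 85, "delta_pos": [0.845, 0.412, 0], "twist": 0}, {"hand": 85, "delta_pos": [0.845, 0.412, 0], "twist": 0}, {"hand": 85, "delta_pos": [0.845, 0.412, 0], "twist": 0}, {"hand": 85, "delta_pos": [0.845, 0.412, 0], "twist": 0}, {"hand": 85, "delta_pos": [0.845, 0.412, 0], "twist": 0}]}}

```text
time_s: 3.0
tcp_pos: [0.4617, -0.0776, 0.2565]
orientation: [0.0, 0.707, 0.707, 0.0]
wrist_force: [1.0, -1.1, -0.7]
grip_width: 0.0849
grip_force: 0.0
```

>>> {"fn": "play_rows", "kwargs": {"moves": [{"hand": 85, "delta_pos": [0, 0, 0.5], "twist": 0}, {"hand": 85, "delta_pos": [0, 0, 0.5], "twist": 0}, {"hand": 85, "delta_pos": [0, 0, 0.5], "twist": 0}, {"hand": 85, "delta_pos": [0, 0, 0.5], "twist": 0}, {"hand": 85, "delta_pos": [0, 0, 0], "twist": 0}, {"hand": 85, "delta_pos": [0, 0, 0], "twist": 0}, {"hand": 85, "delta_pos": [0, 0, 0], "twist": 0}]}}

```text
time_s: 3.7
tcp_pos: [0.4618, -0.0798, 0.1575]
orientation: [0.001, 0.707, 0.708, 0.0]
wrist_force: [1.0, 0.6, 0.5]
grip_width: 0.0852
grip_force: 0.0
```

>>> {"fn": "play_rows", "kwargs": {"moves": [{"hand": 85, "delta_pos": [0, 0, 0.5], "twist": 0}, {"hand": 85, "delta_pos": [0, 0, 0.5], "twist": 0}, {"hand": 85, "delta_pos": [0, 0, 0.5], "twist": 0}, {"hand": 85, "delta_pos": [0, 0, 0.4], "twist": 0}, {"hand": 85, "delta_pos": [0, 0, 0.3], "twist": 0}, {"hand": 85, "delta_pos": [0, 0, 0.2], "twist": 0}, {"hand": 85, "delta_pos": [0, 0, 0], "twist": 0}, {"hand": 85, "delta_pos": [0, 0, 0], "twist": 0}, {"hand": 85, "delta_pos": [0, 0, 0], "twist": 0}]}}

```text
time_s: 4.6
tcp_pos: [0.4616, -0.0797, 0.0372]
orientation: [0.001, 0.707, 0.708, 0.0]
wrist_force: [-0.7, -0.2, 0.5]
grip_width: 0.0852
grip_force: 0.0
```

>>> {"fn": "play_rows", "kwargs": {"moves": [{"hand": 60, "delta_pos": [0, 0, 0], "twist": 0}, {"hand": 50, "delta_pos": [0, 0, 0], "twist": 0}, {"hand": 45, "delta_pos": [0, 0, 0], "twist": 0}, {"hand": 40, "delta_pos": [0, 0, 0], "twist": 0}, {"hand": 36, "delta_pos": [0, 0, 0], "twist": 0}, {"hand": 36, "delta_pos": [0, 0, 0], "twist": 0}, {"hand": 36, "delta_pos": [0, 0, 0], "twist": 0}, {"hand": 36, "delta_pos": [0, 0, 0], "twist": 0}, {"hand": 36, "delta_pos": [0, 0, 0], "twist": 0}, {"hand": 36, "delta_pos": [0, 0, 0], "twist": 0}]}}

```text
time_s: 5.6
tcp_pos: [0.4612, -0.0796, 0.0368]
orientation: [0.0, 0.707, 0.708, 0.0]
wrist_force: [-1.7, 0.3, 16.8]
grip_width: 0.0428
grip_force: 58.6
```

>>> {"fn": "play_rows", "kwargs": {"moves": [{"hand": 36, "delta_pos": [0, 0, -0.1], "twist": 0}, {"hand": 36, "delta_pos": [0, 0, -0.2], "twist": 0}, {"hand": 36, "delta_pos": [0, 0, -0.4], "twist": 0}, {"hand": 36, "delta_pos": [0, 0, -0.5], "twist": 0}, {"hand": 36, "delta_pos": [0, 0, -0.5], "twist": 0}, {"hand": 36, "delta_pos": [0, 0, -0.3], "twist": 0}, {"hand": 36, "delta_pos": [0, 0, 0], "twist": 0}, {"hand": 36, "delta_pos": [0, 0, 0], "twist": 0}, {"hand": 36, "delta_pos": [0, 0, 0], "twist": 0}]}}

```text
time_s: 6.5
tcp_pos: [0.4606, -0.0794, 0.1357]
orientation: [-0.001, 0.706, 0.708, -0.0]
wrist_force: [0.4, -0.0, -1.9]
grip_width: 0.0423
grip_force: 61.1
```

```bash
python3 - <<'E'
from bench import manip
import cv2
print(manip.read_state()["tcp_pos"],manip.read_state()["grip_width"])
s=manip.snapshot("scene"); cv2.imwrite("pics/s1.png",cv2.resize(s["image"][80:230,200:420,::-1],None,fx=3,fy=3))
E
```

```text
[ 0.46063582 -0.07936055  0.13565992] 0.04228427052874209
```

View pics/s1.png

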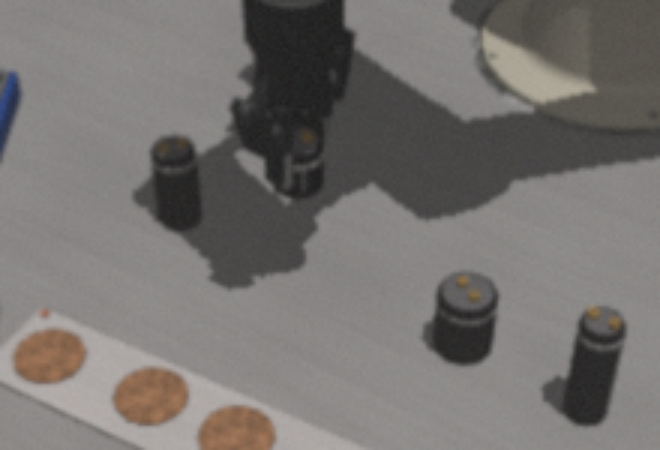

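C is held upright in the fingers (about 300,165 in the crop), and the other three are undisturbed. I'll carry it to the pad nearest the fan.

>>> {"fn": "play_rows", "kwargs": {"moves": [{"hand": 36, "delta_pos": [-0.212, 0.41, 0], "twist": 0}, {"hand": 36, "delta_pos": [-0.212, 0.41, 0], "twist": 0}, {"hand": 36, "delta_pos": [-0.212, 0.41, 0], "twist": 0}, {"hand": 36, "delta_pos": [-0.212, 0.41, 0], "twist": 0}, {"hand": 36, "delta_pos": [-0.212, 0.41, 0], "twist": 0}, {"hand": 36, "delta_pos": [-0.212, 0.41, 0], "twist": 0}, {"hand": 36, "delta_pos": [-0.212, 0.41, 0], "twist": 0}, {"hand": 36, "delta_pos": [-0.212, 0.41, 0], "twist": 0}, {"hand": 36, "delta_pos": [-0.212, 0.41, 0], "twist": 0}, {"hand": 36, "delta_pos": [-0.212, 0.41, 0], "twist": 0}, {"hand": 36, "delta_pos": [0, 0, 0], "twist": 0}, {"hand": 36, "delta_pos": [0, 0, 0], "twist": 0}]}}

```text
time_s: 7.75
tcp_pos: [0.6657, -0.185, 0.1349]
orientation: [-0.001, 0.707, 0.708, -0.0]
wrist_force: [0.1, -0.6, -1.5]
grip_width: 0.0425
grip_force: 61.2
```

>>> {"fn": "play_rows", "kwargs": {"moves": [{"hand": 36, "delta_pos": [0, 0, 0.3], "twist": 0}, {"hand": 36, "delta_pos": [0, 0, 0.4], "twist": 0}, {"hand": 36, "delta_pos": [0, 0, 0.4], "twist": 0}, {"hand": 36, "delta_pos": [0, 0, 0.3], "twist": 0}, {"hand": 36, "delta_pos": [0, 0, 0.1], "twist": 0}, {"hand": 36, "delta_pos": [0, 0, 0], "twist": 0}, {"hand": 36, "delta_pos": [0, 0, 0], "twist": 0}, {"hand": 36, "delta_pos": [0, 0, 0], "twist": 0}, {"hand": 36, "delta_pos": [0, 0, 0], "twist": 0}]}}

```text
time_s: 8.65
tcp_pos: [0.6667, -0.1853, 0.0621]
orientation: [0.001, 0.706, 0.708, 0.0]
wrist_force: [0.4, -0.7, -0.2]
grip_width: 0.0425
grip_force: 61.2
```

>>> {"fn": "play_rows", "kwargs": {"moves": [{"hand": 36, "delta_pos": [0, 0, 0.12], "twist": 0}, {"hand": 36, "delta_pos": [0, 0, 0.1], "twist": 0}, {"hand": 36, "delta_pos": [0, 0, 0.04], "twist": 0}, {"hand": 36, "delta_pos": [0, 0, 0.02], "twist": 0}, {"hand": 36, "delta_pos": [0, 0, 0.02], "twist": 0}, {"hand": 36, "delta_pos": [0, 0, 0], "twist": 0}, {"hand": 36, "delta_pos": [0, 0, 0], "twist": 0}, {"hand": 36, "delta_pos": [0, 0, 0], "twist": 0}]}}

```text
time_s: 9.45
tcp_pos: [0.6664, -0.1852, 0.0464]
orientation: [0.0, 0.706, 0.708, 0.0]
wrist_force: [0.3, 0.8, -2.1]
grip_width: 0.0423
grip_force: 61.2
```

>>> {"fn": "play_rows", "kwargs": {"moves": [{"hand": 36, "delta_pos": [0, 0, 0.02], "twist": 0}, {"hand": 36, "delta_pos": [0, 0, 0.02], "twist": 0}, {"hand": 36, "delta_pos": [0, 0, 0], "twist": 0}, {"hand": 36, "delta_pos": [0, 0, 0], "twist": 0}]}}

```text
time_s: 9.85
tcp_pos: [0.6665, -0.1852, 0.0459]
orientation: [0.0, 0.706, 0.708, 0.0]
wrist_force: [-5.7, 2.8, 21.8]
grip_width: 0.0419
grip_force: 63.4
```

Contact is felt, so I'll release slowly and retreat upward.

>>> {"fn": "play_rows", "kwargs": {"moves": [{"hand": 44, "delta_pos": [0, 0, -0.01], "twist": 0}, {"hand": 48, "delta_pos": [0, 0, 0], "twist": 0}, {"hand": 54, "delta_pos": [0, 0, 0], "twist": 0}, {"hand": 62, "delta_pos": [0, 0, 0], "twist": 0}, {"hand": 72, "delta_pos": [0, 0, 0], "twist": 0}, {"hand": 80, "delta_pos": [0, 0, 0], "twist": 0}, {"hand": 80, "delta_pos": [0, 0, -0.2], "twist": 0}, {"hand": 80, "delta_pos": [0, 0, -0.6], "twist": 0}, {"hand": 80, "delta_pos": [0, 0, -0.9], "twist": 0}, {"hand": 80, "delta_pos": [0, 0, -0.9], "twist": 0}, {"hand": 80, "delta_pos": [0, 0, -0.8], "twist": 0}, {"hand": 80, "delta_pos": [0, 0, -0.2], "twist": 0}]}}

```text
time_s: 11.05
tcp_pos: [0.668, -0.1858, 0.2309]
orientation: [0.004, 0.706, 0.708, 0.002]
wrist_force: [0.5, 0.8, 0.4]
grip_width: 0.0801
grip_force: 0.0
```

>>> {"fn": "play_rows", "kwargs": {"moves": [{"hand": 85, "delta_pos": [0.492, -0.375, 0], "twist": 0}, {"hand": 85, "delta_pos": [0.492, -0.375, 0], "twist": 0}, {"hand": 85, "delta_pos": [0.492, -0.375, 0], "twist": 0}, {"hand": 85, "delta_pos": [0.492, -0.375, 0], "twist": 0}, {"hand": 85, "delta_pos": [0.492, -0.375, 0], "twist": 0}, {"hand": 85, "delta_pos": [0.492, -0.375, 0], "twist": 0}, {"hand": 85, "delta_pos": [0.492, -0.375, 0], "twist": 0}, {"hand": 85, "delta_pos": [0.492, -0.375, 0], "twist": 0}, {"hand": 85, "delta_pos": [0.492, -0.375, 0], "twist": 0}, {"hand": 85, "delta_pos": [0.492, -0.375, 0], "twist": 0}, {"hand": 85, "delta_pos": [0.492, -0.375, 0], "twist": 0}, {"hand": 85, "delta_pos": [0, 0, 0], "twist": 0}]}}

```text
time_s: 12.25
tcp_pos: [0.457, 0.0871, 0.2249]
orientation: [-0.001, 0.706, 0.708, -0.0]
wrist_force: [0.3, -0.6, -0.4]
grip_width: 0.085
grip_force: 0.0
```

```bash
python3 - <<'E'
from bench import manip
import cv2,numpy as np
a=manip.snapshot("scene")["image"][130:270,150:390,::-1]; b=manip.snapshot("top")["image"][110:250,240:480,::-1]
cv2.imwrite("pics/s2.png",cv2.resize(np.vstack([a,b]),None,fx=2.1,fy=2.1)); print(manip.read_state()["tcp_pos"])
E
```

```text
[0.45942606 0.08538818 0.2250513 ]
```

View pics/s2.png

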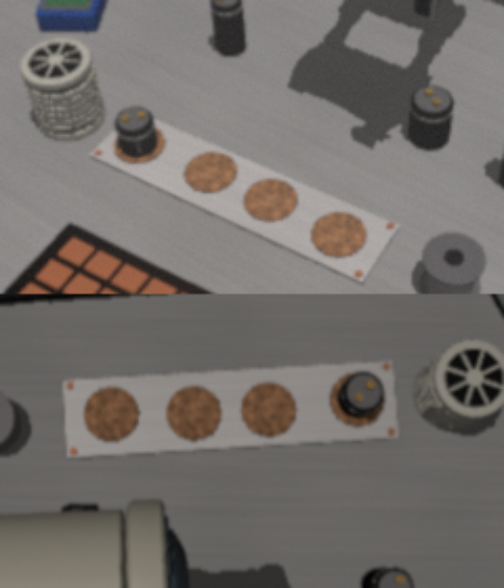

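C stands on the pad next to the fan. Its terminal midpoint is near (212.9,185.2) in scene and (414.3,155.7) in top. I'll check the centring and descend on B.

```bash
python3 - <<'E'
from h import *
import pickle
S={n:pickle.load(open(n+".pkl","rb")) for n in("top","scene")}
print(toplane(S["top"],[(414.3,155.7)],.056),toplane(S["scene"],[(212.9,185.2)],.056))
E
```

```text
[[ 0.66598227 -0.18868423]] [[ 0.66811595 -0.18255369]]
```

>>> {"fn": "play_rows", "kwargs": {"moves": [{"hand": 85, "delta_pos": [0, 0, 0.4], "twist": 0}, {"hand": 85, "delta_pos": [0, 0, 0.5], "twist": 0}, {"hand": 85, "delta_pos": [0, 0, 0.5], "twist": 0}, {"hand": 85, "delta_pos": [0, 0, 0.5], "twist": 0}, {"hand": 85, "delta_pos": [0, 0, 0.5], "twist": 0}, {"hand": 85, "delta_pos": [0, 0, 0.5], "twist": 0}, {"hand": 85, "delta_pos": [0, 0, 0.4], "twist": 0}, {"hand": 85, "delta_pos": [0, 0, 0.3], "twist": 0}, {"hand": 85, "delta_pos": [0, 0, 0], "twist": 0}, {"hand": 85, "delta_pos": [0, 0, 0], "twist": 0}, {"hand": 85, "delta_pos": [0, 0, 0], "twist": 0}]}}

```text
time_s: 13.45
tcp_pos: [0.4603, 0.0848, 0.0455]
orientation: [0.0, 0.707, 0.708, 0.0]
wrist_force: [0.2, -0.2, 0.4]
grip_width: 0.0852
grip_force: 0.0
```

>>> {"fn": "play_rows", "kwargs": {"moves": [{"hand": 65, "delta_pos": [0, 0, 0], "twist": 0}, {"hand": 56, "delta_pos": [0, 0, 0], "twist": 0}, {"hand": 51, "delta_pos": [0, 0, 0], "twist": 0}, {"hand": 46, "delta_pos": [0, 0, 0], "twist": 0}, {"hand": 42, "delta_pos": [0, 0, 0], "twist": 0}, {"hand": 42, "delta_pos": [0, 0, 0], "twist": 0}, {"hand": 42, "delta_pos": [0, 0, 0], "twist": 0}, {"hand": 42, "delta_pos": [0, 0, 0], "twist": 0}, {"hand": 42, "delta_pos": [0, 0, 0], "twist": 0}, {"hand": 42, "delta_pos": [0, 0, 0], "twist": 0}]}}

```text
time_s: 14.45
tcp_pos: [0.4597, 0.0851, 0.0454]
orientation: [0.0, 0.706, 0.708, 0.0]
wrist_force: [-2.9, -0.1, 16.1]
grip_width: 0.0484
grip_force: 59.6
```

>>> {"fn": "play_rows", "kwargs": {"moves": [{"hand": 42, "delta_pos": [0, 0, -0.1], "twist": 0}, {"hand": 42, "delta_pos": [0, 0, -0.2], "twist": 0}, {"hand": 42, "delta_pos": [0, 0, -0.4], "twist": 0}, {"hand": 42, "delta_pos": [0, 0, -0.5], "twist": 0}, {"hand": 42, "delta_pos": [0, 0, -0.5], "twist": 0}, {"hand": 42, "delta_pos": [0, 0, -0.3], "twist": 0}, {"hand": 42, "delta_pos": [0, 0, 0], "twist": 0}]}}

```text
time_s: 15.15
tcp_pos: [0.4604, 0.0852, 0.1469]
orientation: [0.001, 0.706, 0.708, 0.001]
wrist_force: [0.4, 0.2, -1.7]
grip_width: 0.0489
grip_force: 62.3
```

>>> {"fn": "play_rows", "kwargs": {"moves": [{"hand": 42, "delta_pos": [-0.348, 0.387, 0], "twist": 0}, {"hand": 42, "delta_pos": [-0.348, 0.387, 0], "twist": 0}, {"hand": 42, "delta_pos": [-0.348, 0.387, 0], "twist": 0}, {"hand": 42, "delta_pos": [-0.348, 0.387, 0], "twist": 0}, {"hand": 42, "delta_pos": [-0.348, 0.387, 0], "twist": 0}, {"hand": 42, "delta_pos": [-0.348, 0.387, 0], "twist": 0}, {"hand": 42, "delta_pos": [-0.348, 0.387, 0], "twist": 0}, {"hand": 42, "delta_pos": [-0.348, 0.387, 0], "twist": 0}, {"hand": 42, "delta_pos": [-0.348, 0.387, 0], "twist": 0}, {"hand": 42, "delta_pos": [-0.348, 0.387, 0], "twist": 0}, {"hand": 42, "delta_pos": [0, 0, 0], "twist": 0}, {"hand": 42, "delta_pos": [0, 0, 0], "twist": 0}]}}

```text
time_s: 16.35
tcp_pos: [0.6528, -0.0887, 0.1436]
orientation: [-0.001, 0.707, 0.707, -0.0]
wrist_force: [-0.6, 1.3, -1.6]
grip_width: 0.0488
grip_force: 62.5
```

>>> {"fn": "play_rows", "kwargs": {"moves": [{"hand": 42, "delta_pos": [0, 0, 0.3], "twist": 0}, {"hand": 42, "delta_pos": [0, 0, 0.4], "twist": 0}, {"hand": 42, "delta_pos": [0, 0, 0.4], "twist": 0}, {"hand": 42, "delta_pos": [0, 0, 0.3], "twist": 0}, {"hand": 42, "delta_pos": [0, 0, 0.2], "twist": 0}, {"hand": 42, "delta_pos": [0, 0, 0], "twist": 0}, {"hand": 42, "delta_pos": [0, 0, 0], "twist": 0}, {"hand": 42, "delta_pos": [0, 0, 0], "twist": 0}, {"hand": 42, "delta_pos": [0, 0, 0], "twist": 0}]}}

```text
time_s: 17.25
tcp_pos: [0.6538, -0.0887, 0.0656]
orientation: [0.001, 0.706, 0.708, 0.0]
wrist_force: [0.3, 0.8, -0.9]
grip_width: 0.0486
grip_force: 62.5
```

Another 11 mm to contact.

>>> {"fn": "play_rows", "kwargs": {"moves": [{"hand": 42, "delta_pos": [0, 0, 0.1], "twist": 0}, {"hand": 42, "delta_pos": [0, 0, 0.05], "twist": 0}, {"hand": 42, "delta_pos": [0, 0, 0.02], "twist": 0}, {"hand": 42, "delta_pos": [0, 0, 0.02], "twist": 0}, {"hand": 42, "delta_pos": [0, 0, 0.02], "twist": 0}, {"hand": 42, "delta_pos": [0, 0, 0], "twist": 0}, {"hand": 42, "delta_pos": [0, 0, 0], "twist": 0}, {"hand": 42, "delta_pos": [0, 0, 0], "twist": 0}]}}

```text
time_s: 18.05
tcp_pos: [0.6534, -0.0886, 0.0545]
orientation: [0.0, 0.706, 0.708, 0.0]
wrist_force: [-3.0, 0.7, 6.0]
grip_width: 0.0487
grip_force: 63.0
```

>>> {"fn": "play_rows", "kwargs": {"moves": [{"hand": 50, "delta_pos": [0, 0, 0], "twist": 0}, {"hand": 54, "delta_pos": [0, 0, 0], "twist": 0}, {"hand": 60, "delta_pos": [0, 0, 0], "twist": 0}, {"hand": 68, "delta_pos": [0, 0, 0], "twist": 0}, {"hand": 76, "delta_pos": [0, 0, 0], "twist": 0}, {"hand": 82, "delta_pos": [0, 0, 0], "twist": 0}, {"hand": 82, "delta_pos": [0, 0, -0.2], "twist": 0}, {"hand": 82, "delta_pos": [0, 0, -0.6], "twist": 0}, {"hand": 82, "delta_pos": [0, 0, -0.9], "twist": 0}, {"hand": 82, "delta_pos": [0, 0, -0.9], "twist": 0}, {"hand": 82, "delta_pos": [0, 0, -0.8], "twist": 0}, {"hand": 82, "delta_pos": [0, 0, -0.2], "twist": 0}]}}

```text
time_s: 19.25
tcp_pos: [0.6551, -0.0889, 0.2402]
orientation: [0.003, 0.706, 0.708, 0.002]
wrist_force: [0.9, -0.2, 0.4]
grip_width: 0.0823
grip_force: 0.0
```

>>> {"fn": "play_rows", "kwargs": {"moves": [{"hand": 85, "delta_pos": [-0.24, -0.377, 0], "twist": 0}, {"hand": 85, "delta_pos": [-0.24, -0.377, 0], "twist": 0}, {"hand": 85, "delta_pos": [-0.24, -0.377, 0], "twist": 0}, {"hand": 85, "delta_pos": [-0.24, -0.377, 0], "twist": 0}, {"hand": 85, "delta_pos": [-0.24, -0.377, 0], "twist": 0}, {"hand": 85, "delta_pos": [-0.24, -0.377, 0], "twist": 0}, {"hand": 85, "delta_pos": [-0.24, -0.377, 0], "twist": 0}, {"hand": 85, "delta_pos": [-0.24, -0.377, 0], "twist": 0}, {"hand": 85, "delta_pos": [-0.24, -0.377, 0], "twist": 0}, {"hand": 85, "delta_pos": [-0.24, -0.377, 0], "twist": 0}, {"hand": 85, "delta_pos": [0, 0, 0], "twist": 0}, {"hand": 85, "delta_pos": [0, 0, 0], "twist": 0}]}}

```text
time_s: 20.45
tcp_pos: [0.465, -0.209, 0.2345]
orientation: [0.0, 0.707, 0.707, 0.0]
wrist_force: [0.1, 0.3, 0.6]
grip_width: 0.0847
grip_force: 0.0
```

```bash
python3 - <<'E'
from bench import manip
import cv2,numpy as np
a=manip.snapshot("scene")["image"][130:270,150:390,::-1]; b=manip.snapshot("top")["image"][110:250,240:480,::-1]
cv2.imwrite("pics/s3.png",cv2.resize(np.vstack([a,b]),None,fx=2.1,fy=2.1)); print(manip.read_state()["tcp_pos"])
E
```

```text
[ 0.46556683 -0.20865665  0.23436466]
```

View pics/s3.png

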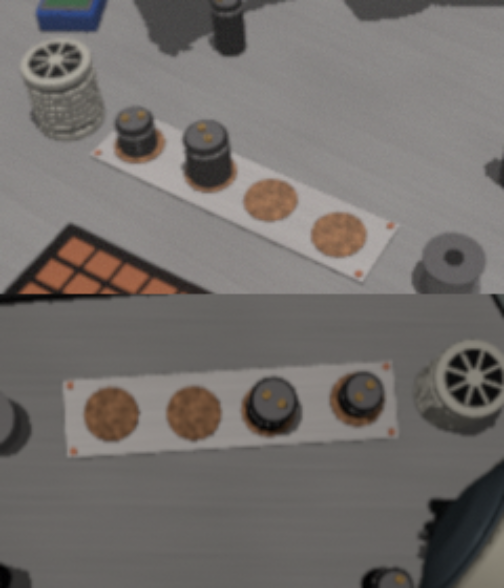

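B is upright on the second pad (about 208,155 in the scene crop, 272,403 in the top crop) and C is unchanged. Now A.

>>> {"fn": "play_rows", "kwargs": {"moves": [{"hand": 85, "delta_pos": [0, 0, 0.4], "twist": 0}, {"hand": 85, "delta_pos": [0, 0, 0.5], "twist": 0}, {"hand": 85, "delta_pos": [0, 0, 0.5], "twist": 0}, {"hand": 85, "delta_pos": [0, 0, 0.5], "twist": 0}, {"hand": 85, "delta_pos": [0, 0, 0.5], "twist": 0}, {"hand": 85, "delta_pos": [0, 0, 0.5], "twist": 0}, {"hand": 85, "delta_pos": [0, 0, 0.4], "twist": 0}, {"hand": 85, "delta_pos": [0, 0, 0.2], "twist": 0}, {"hand": 85, "delta_pos": [0, 0, 0], "twist": 0}, {"hand": 85, "delta_pos": [0, 0, 0], "twist": 0}, {"hand": 85, "delta_pos": [0, 0, 0], "twist": 0}]}}

```text
time_s: 21.65
tcp_pos: [0.4657, -0.2091, 0.0602]
orientation: [0.001, 0.706, 0.708, 0.0]
wrist_force: [0.6, 0.2, 0.8]
grip_width: 0.0853
grip_force: 0.0
```

>>> {"fn": "play_rows", "kwargs": {"moves": [{"hand": 65, "delta_pos": [0, 0, 0], "twist": 0}, {"hand": 52, "delta_pos": [0, 0, 0], "twist": 0}, {"hand": 45, "delta_pos": [0, 0, 0], "twist": 0}, {"hand": 41, "delta_pos": [0, 0, 0], "twist": 0}, {"hand": 37, "delta_pos": [0, 0, 0], "twist": 0}, {"hand": 32, "delta_pos": [0, 0, 0], "twist": 0}, {"hand": 32, "delta_pos": [0, 0, 0], "twist": 0}, {"hand": 32, "delta_pos": [0, 0, 0], "twist": 0}, {"hand": 32, "delta_pos": [0, 0, 0], "twist": 0}, {"hand": 32, "delta_pos": [0, 0, 0], "twist": 0}, {"hand": 32, "delta_pos": [0, 0, 0], "twist": 0}]}}

```text
time_s: 22.75
tcp_pos: [0.465, -0.2089, 0.0596]
orientation: [0.0, 0.707, 0.708, 0.0]
wrist_force: [-1.6, 0.4, 8.1]
grip_width: 0.0383
grip_force: 59.2
```

>>> {"fn": "play_rows", "kwargs": {"moves": [{"hand": 32, "delta_pos": [0, 0, -0.1], "twist": 0}, {"hand": 32, "delta_pos": [0, 0, -0.2], "twist": 0}, {"hand": 32, "delta_pos": [0, 0, -0.4], "twist": 0}, {"hand": 32, "delta_pos": [0, 0, -0.5], "twist": 0}, {"hand": 32, "delta_pos": [0, 0, -0.5], "twist": 0}, {"hand": 32, "delta_pos": [0, 0, -0.5], "twist": 0}, {"hand": 32, "delta_pos": [0, 0, -0.2], "twist": 0}, {"hand": 32, "delta_pos": [0, 0, 0], "twist": 0}]}}

```text
time_s: 23.55
tcp_pos: [0.4656, -0.2092, 0.1806]
orientation: [0.001, 0.706, 0.708, 0.0]
wrist_force: [-0.2, -0.3, -1.6]
grip_width: 0.0385
grip_force: 60.3
```

>>> {"fn": "play_rows", "kwargs": {"moves": [{"hand": 32, "delta_pos": [0.401, 0.368, 0], "twist": 0}, {"hand": 32, "delta_pos": [0.401, 0.368, 0], "twist": 0}, {"hand": 32, "delta_pos": [0.401, 0.368, 0], "twist": 0}, {"hand": 32, "delta_pos": [0.401, 0.368, 0], "twist": 0}, {"hand": 32, "delta_pos": [0.401, 0.368, 0], "twist": 0}, {"hand": 32, "delta_pos": [0.401, 0.368, 0], "twist": 0}, {"hand": 32, "delta_pos": [0.401, 0.368, 0], "twist": 0}, {"hand": 32, "delta_pos": [0.401, 0.368, 0], "twist": 0}, {"hand": 32, "delta_pos": [0.401, 0.368, 0], "twist": 0}, {"hand": 32, "delta_pos": [0.401, 0.368, 0], "twist": 0}, {"hand": 32, "delta_pos": [0, 0, 0], "twist": 0}, {"hand": 32, "delta_pos": [0, 0, 0], "twist": 0}]}}

```text
time_s: 24.75
tcp_pos: [0.6481, -0.0078, 0.1777]
orientation: [-0.001, 0.706, 0.708, -0.001]
wrist_force: [-0.4, -0.3, -1.7]
grip_width: 0.0387
grip_force: 60.5
```

>>> {"fn": "play_rows", "kwargs": {"moves": [{"hand": 32, "delta_pos": [0, 0, 0.3], "twist": 0}, {"hand": 32, "delta_pos": [0, 0, 0.4], "twist": 0}, {"hand": 32, "delta_pos": [0, 0, 0.4], "twist": 0}, {"hand": 32, "delta_pos": [0, 0, 0.4], "twist": 0}, {"hand": 32, "delta_pos": [0, 0, 0.3], "twist": 0}, {"hand": 32, "delta_pos": [0, 0, 0.2], "twist": 0}, {"hand": 32, "delta_pos": [0, 0, 0], "twist": 0}, {"hand": 32, "delta_pos": [0, 0, 0], "twist": 0}, {"hand": 32, "delta_pos": [0, 0, 0], "twist": 0}]}}

```text
time_s: 25.65
tcp_pos: [0.6492, -0.0082, 0.0802]
orientation: [0.001, 0.706, 0.708, 0.0]
wrist_force: [-0.6, -0.2, -1.7]
grip_width: 0.0387
grip_force: 60.5
```

>>> {"fn": "play_rows", "kwargs": {"moves": [{"hand": 32, "delta_pos": [0, 0, 0.1], "twist": 0}, {"hand": 32, "delta_pos": [0, 0, 0.06], "twist": 0}, {"hand": 32, "delta_pos": [0, 0, 0.02], "twist": 0}, {"hand": 32, "delta_pos": [0, 0, 0.02], "twist": 0}, {"hand": 32, "delta_pos": [0, 0, 0.02], "twist": 0}, {"hand": 32, "delta_pos": [0, 0, 0], "twist": 0}, {"hand": 32, "delta_pos": [0, 0, 0], "twist": 0}, {"hand": 32, "delta_pos": [0, 0, 0], "twist": 0}]}}

```text
time_s: 26.45
tcp_pos: [0.6487, -0.0081, 0.0687]
orientation: [0.0, 0.706, 0.708, 0.0]
wrist_force: [-3.0, -1.1, 5.4]
grip_width: 0.0386
grip_force: 61.1
```

>>> {"fn": "play_rows", "kwargs": {"moves": [{"hand": 40, "delta_pos": [0, 0, 0], "twist": 0}, {"hand": 44, "delta_pos": [0, 0, 0], "twist": 0}, {"hand": 50, "delta_pos": [0, 0, 0], "twist": 0}, {"hand": 60, "delta_pos": [0, 0, 0], "twist": 0}, {"hand": 70, "delta_pos": [0, 0, 0], "twist": 0}, {"hand": 80, "delta_pos": [0, 0, 0], "twist": 0}, {"hand": 80, "delta_pos": [0, 0, -0.2], "twist": 0}, {"hand": 80, "delta_pos": [0, 0, -0.6], "twist": 0}, {"hand": 80, "delta_pos": [0, 0, -0.9], "twist": 0}, {"hand": 80, "delta_pos": [0, 0, -0.9], "twist": 0}, {"hand": 80, "delta_pos": [0, 0, -0.8], "twist": 0}, {"hand": 80, "delta_pos": [0, 0, -0.2], "twist": 0}]}}

```text
time_s: 27.65
tcp_pos: [0.6504, -0.0082, 0.2541]
orientation: [0.003, 0.706, 0.708, 0.002]
wrist_force: [0.5, 0.3, -0.5]
grip_width: 0.0802
grip_force: 0.0
```

>>> {"fn": "play_rows", "kwargs": {"moves": [{"hand": 85, "delta_pos": [0.421, -0.359, 0], "twist": 0}, {"hand": 85, "delta_pos": [0.421, -0.359, 0], "twist": 0}, {"hand": 85, "delta_pos": [0.421, -0.359, 0], "twist": 0}, {"hand": 85, "delta_pos": [0.421, -0.359, 0], "twist": 0}, {"hand": 85, "delta_pos": [0.421, -0.359, 0], "twist": 0}, {"hand": 85, "delta_pos": [0.421, -0.359, 0], "twist": 0}, {"hand": 85, "delta_pos": [0.421, -0.359, 0], "twist": 0}, {"hand": 85, "delta_pos": [0.421, -0.359, 0], "twist": 0}, {"hand": 85, "delta_pos": [0.421, -0.359, 0], "twist": 0}, {"hand": 85, "delta_pos": [0.421, -0.359, 0], "twist": 0}, {"hand": 85, "delta_pos": [0, 0, 0], "twist": 0}, {"hand": 85, "delta_pos": [0, 0, 0], "twist": 0}]}}

```text
time_s: 28.85
tcp_pos: [0.4686, 0.2023, 0.2485]
orientation: [0.0, 0.706, 0.708, 0.0]
wrist_force: [0.7, -1.2, -0.1]
grip_width: 0.085
grip_force: 0.0
```

>>> {"fn": "play_rows", "kwargs": {"moves": [{"hand": 85, "delta_pos": [0, 0, 0.4], "twist": 0}, {"hand": 85, "delta_pos": [0, 0, 0.5], "twist": 0}, {"hand": 85, "delta_pos": [0, 0, 0.5], "twist": 0}, {"hand": 85, "delta_pos": [0, 0, 0.5], "twist": 0}, {"hand": 85, "delta_pos": [0, 0, 0.5], "twist": 0}, {"hand": 85, "delta_pos": [0, 0, 0.5], "twist": 0}, {"hand": 85, "delta_pos": [0, 0, 0.4], "twist": 0}, {"hand": 85, "delta_pos": [0, 0, 0.17], "twist": 0}, {"hand": 85, "delta_pos": [0, 0, 0], "twist": 0}, {"hand": 85, "delta_pos": [0, 0, 0], "twist": 0}, {"hand": 85, "delta_pos": [0, 0, 0], "twist": 0}]}}

```text
time_s: 29.95
tcp_pos: [0.4695, 0.2022, 0.0757]
orientation: [0.0, 0.707, 0.708, 0.001]
wrist_force: [-0.6, -1.1, 0.1]
grip_width: 0.085
grip_force: 0.0
```

>>> {"fn": "play_rows", "kwargs": {"moves": [{"hand": 60, "delta_pos": [0, 0, 0], "twist": 0}, {"hand": 47, "delta_pos": [0, 0, 0], "twist": 0}, {"hand": 41, "delta_pos": [0, 0, 0], "twist": 0}, {"hand": 37, "delta_pos": [0, 0, 0], "twist": 0}, {"hand": 33, "delta_pos": [0, 0, 0], "twist": 0}, {"hand": 28, "delta_pos": [0, 0, 0], "twist": 0}, {"hand": 28, "delta_pos": [0, 0, 0], "twist": 0}, {"hand": 28, "delta_pos": [0, 0, 0], "twist": 0}, {"hand": 28, "delta_pos": [0, 0, 0], "twist": 0}, {"hand": 28, "delta_pos": [0, 0, 0], "twist": 0}, {"hand": 28, "delta_pos": [0, 0, 0], "twist": 0}]}}

```text
time_s: 31.05
tcp_pos: [0.4687, 0.2021, 0.0751]
orientation: [-0.0, 0.706, 0.708, -0.0]
wrist_force: [-2.3, 0.4, 9.3]
grip_width: 0.0346
grip_force: 58.8
```

>>> {"fn": "play_rows", "kwargs": {"moves": [{"hand": 28, "delta_pos": [0, 0, -0.1], "twist": 0}, {"hand": 28, "delta_pos": [0, 0, -0.2], "twist": 0}, {"hand": 28, "delta_pos": [0, 0, -0.4], "twist": 0}, {"hand": 28, "delta_pos": [0, 0, -0.5], "twist": 0}, {"hand": 28, "delta_pos": [0, 0, -0.5], "twist": 0}, {"hand": 28, "delta_pos": [0, 0, -0.5], "twist": 0}, {"hand": 28, "delta_pos": [0, 0, -0.2], "twist": 0}, {"hand": 28, "delta_pos": [0, 0, 0], "twist": 0}]}}

```text
time_s: 31.85
tcp_pos: [0.4694, 0.2023, 0.1961]
orientation: [0.001, 0.706, 0.708, 0.001]
wrist_force: [-0.5, -0.5, -2.4]
grip_width: 0.0346
grip_force: 60.0
```

>>> {"fn": "play_rows", "kwargs": {"moves": [{"hand": 28, "delta_pos": [-0.243, 0.355, 0], "twist": 0}, {"hand": 28, "delta_pos": [-0.243, 0.355, 0], "twist": 0}, {"hand": 28, "delta_pos": [-0.243, 0.355, 0], "twist": 0}, {"hand": 28, "delta_pos": [-0.243, 0.355, 0], "twist": 0}, {"hand": 28, "delta_pos": [-0.243, 0.355, 0], "twist": 0}, {"hand": 28, "delta_pos": [-0.243, 0.355, 0], "twist": 0}, {"hand": 28, "delta_pos": [-0.243, 0.355, 0], "twist": 0}, {"hand": 28, "delta_pos": [-0.243, 0.355, 0], "twist": 0}, {"hand": 28, "delta_pos": [-0.243, 0.355, 0], "twist": 0}, {"hand": 28, "delta_pos": [-0.243, 0.355, 0], "twist": 0}, {"hand": 28, "delta_pos": [0, 0, 0], "twist": 0}, {"hand": 28, "delta_pos": [0, 0, 0], "twist": 0}]}}

```text
time_s: 33.05
tcp_pos: [0.6459, 0.0808, 0.1931]
orientation: [-0.001, 0.707, 0.708, -0.001]
wrist_force: [-0.4, 0.8, -2.5]
grip_width: 0.0344
grip_force: 60.2
```

>>> {"fn": "play_rows", "kwargs": {"moves": [{"hand": 28, "delta_pos": [0, 0, 0.3], "twist": 0}, {"hand": 28, "delta_pos": [0, 0, 0.4], "twist": 0}, {"hand": 28, "delta_pos": [0, 0, 0.4], "twist": 0}, {"hand": 28, "delta_pos": [0, 0, 0.4], "twist": 0}, {"hand": 28, "delta_pos": [0, 0, 0.3], "twist": 0}, {"hand": 28, "delta_pos": [0, 0, 0.2], "twist": 0}, {"hand": 28, "delta_pos": [0, 0, 0], "twist": 0}, {"hand": 28, "delta_pos": [0, 0, 0], "twist": 0}, {"hand": 28, "delta_pos": [0, 0, 0], "twist": 0}]}}

```text
time_s: 33.95
tcp_pos: [0.6471, 0.081, 0.0957]
orientation: [0.0, 0.706, 0.708, 0.001]
wrist_force: [-0.4, -0.1, -2.2]
grip_width: 0.0347
grip_force: 60.2
```

>>> {"fn": "play_rows", "kwargs": {"moves": [{"hand": 28, "delta_pos": [0, 0, 0.1], "twist": 0}, {"hand": 28, "delta_pos": [0, 0, 0.06], "twist": 0}, {"hand": 28, "delta_pos": [0, 0, 0.02], "twist": 0}, {"hand": 28, "delta_pos": [0, 0, 0.02], "twist": 0}, {"hand": 28, "delta_pos": [0, 0, 0.02], "twist": 0}, {"hand": 28, "delta_pos": [0, 0, 0], "twist": 0}, {"hand": 28, "delta_pos": [0, 0, 0], "twist": 0}, {"hand": 28, "delta_pos": [0, 0, 0], "twist": 0}]}}

```text
time_s: 34.75
tcp_pos: [0.6466, 0.0809, 0.0841]
orientation: [0.0, 0.706, 0.708, 0.0]
wrist_force: [-2.5, -0.6, 5.2]
grip_width: 0.0348
grip_force: 60.8
```

>>> {"fn": "play_rows", "kwargs": {"moves": [{"hand": 36, "delta_pos": [0, 0, 0], "twist": 0}, {"hand": 40, "delta_pos": [0, 0, 0], "twist": 0}, {"hand": 46, "delta_pos": [0, 0, 0], "twist": 0}, {"hand": 56, "delta_pos": [0, 0, 0], "twist": 0}, {"hand": 66, "delta_pos": [0, 0, 0], "twist": 0}, {"hand": 76, "delta_pos": [0, 0, 0], "twist": 0}, {"hand": 76, "delta_pos": [0, 0, -0.2], "twist": 0}, {"hand": 76, "delta_pos": [0, 0, -0.6], "twist": 0}, {"hand": 76, "delta_pos": [0, 0, -0.9], "twist": 0}, {"hand": 76, "delta_pos": [0, 0, -0.9], "twist": 0}, {"hand": 76, "delta_pos": [0, 0, -0.8], "twist": 0}, {"hand": 76, "delta_pos": [0, 0, -0.2], "twist": 0}]}}

```text
time_s: 35.95
tcp_pos: [0.6482, 0.081, 0.2697]
orientation: [0.003, 0.706, 0.708, 0.003]
wrist_force: [0.1, -0.7, -0.4]
grip_width: 0.076
grip_force: 0.0
```

>>> {"fn": "play_rows", "kwargs": {"moves": [{"hand": 76, "delta_pos": [0.3, -0.4, 0], "twist": 0}, {"hand": 76, "delta_pos": [0.3, -0.4, 0], "twist": 0}, {"hand": 76, "delta_pos": [0.3, -0.4, 0], "twist": 0}, {"hand": 76, "delta_pos": [0.3, -0.4, 0], "twist": 0}, {"hand": 76, "delta_pos": [0.3, -0.4, 0], "twist": 0}, {"hand": 76, "delta_pos": [0.3, -0.4, 0], "twist": 0}, {"hand": 76, "delta_pos": [0.3, -0.4, 0], "twist": 0}, {"hand": 76, "delta_pos": [0.3, -0.4, 0], "twist": 0}, {"hand": 76, "delta_pos": [0.3, -0.4, 0], "twist": 0}, {"hand": 76, "delta_pos": [0.3, -0.4, 0], "twist": 0}, {"hand": 76, "delta_pos": [0, 0, 0], "twist": 0}]}}

```text
time_s: 37.05
tcp_pos: [0.4439, 0.2316, 0.2639]
orientation: [-0.0, 0.706, 0.708, -0.0]
wrist_force: [-0.8, -0.8, -0.1]
grip_width: 0.0758
grip_force: 0.0
```

```bash
python3 - <<'E'
from bench import manip
import cv2,numpy as np
a=manip.snapshot("scene")["image"][130:270,150:390,::-1]; b=manip.snapshot("top")["image"][110:250,240:480,::-1]
cv2.imwrite("pics/s4.png",cv2.resize(np.vstack([a,b]),None,fx=2.1,fy=2.1)); print(manip.read_state()["tcp_pos"])
E
```

```text
[0.44624342 0.2306659  0.26400895]
```

View pics/s4.png

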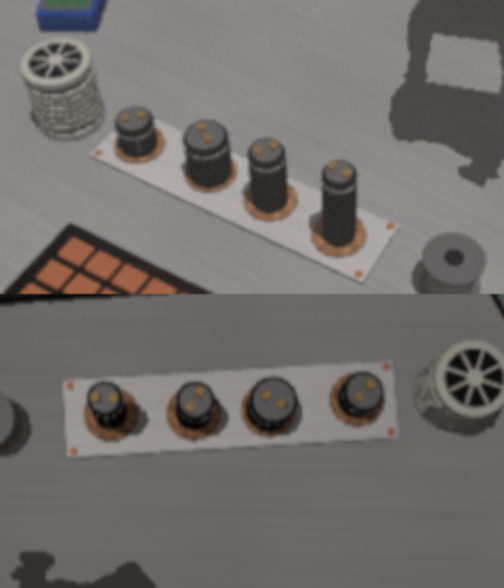

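All four stand upright on their pads, in height order away from the fan. I'll check the centring numerically from the top-crop terminal midpoints: D (107.5,397), A (195.5,399.5), B (274,399).

```bash
python3 - <<'E'
from h import *
import pickle
S={n:pickle.load(open(n+".pkl","rb")) for n in("top","scene")}
for k,u,v,z,p,q in(("D",107.5,397,.115,(.6457,.0789),(340,169)),("A",195.5,399.5,.095,(.648,-.0102),(265.5,147.5)),("B",274,399,.075,(.6526,-.0906),(204.5,132))):
    a=toplane(S["top"],[(240+u/2.1,110+(v-294)/2.1)],z)[0]; b=toplane(S["scene"],[(150+q[0]/2.1,130+q[1]/2.1)],z)[0]
    print(k,(a-p).round(4),(b-np.array(p)-(.002,.003)).round(4))
E
```

```text
D [-0.0002 -0.0036] [0.0004 0.0027]
A [-0.0007 -0.0007] [0.0013 0.0018]
B [-0.0005 -0.0005] [0.0007 0.002 ]
```

All are within about 4 mm of their pad centres, so I'm handing in.

```bash
python3 -c "
from bench import manip
print(manip.finish_job())"
```

```text
the job is handed in; nothing more can be done
None
```

I handed in the job with all four capacitors upright on their pads, ordered c, b, a, d from the fan and within about 4 mm of centre by camera; the fan and reel look unmoved, and no verdict was shown.

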